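# Dress the counter display plank in the stockroom

### The arm

A 7-joint arm with a two-finger parallel gripper is mounted at the origin on the work surface. World frame = base frame: x ahead of the robot, y to its left, z up, the work surface at z = 0. Lengths are in m, angles in rad, forces in N, time in s.
With the tool pointing down it reaches from about 0.425 to 0.95 m from the base axis. Payload 4.7 kg.
Tool frame: the origin (TCP) lies on the centre line of the jaws, within the pads' length; the fingertips stand robot.nose_length ahead of it and the grasp point (between the pads) lies 8 mm behind it (robot.nose_length is the distance from the TCP to the fingertips, in m); z points along the fingers, x is the direction in which the jaws open and shut, and the axes are right-handed (so a half turn about z gives the same grasp; the last joint's range is limited). The gripper opens to 85 mm and grips with 20 to 120 N. Pads are 22 mm wide; open, the fingers measure 114 mm over their backs; the gripper's body (76 mm by 85 mm) begins 54 mm behind the grasp point. The pads swing forward as they close: fully open they stand 13 mm farther back than shut.
Start: joints at [-1.261, 0.469, -0.049, 1.532, 0.024, 1.141, -0.082], TCP at [0.224, 0.637, 0.242] pointing down, gripper open.
Joint ranges: [-2.59, 2.59], [-0.33, 1.99], [-1.39, 1.29], [0.1, 2.45], [-1.04, 4.18], [0.21, 1.99], [-2.66, 2.66]. Speed limits (rad/s): [2.57, 2.57, 3.14, 3.14, 3.14, 3.14, 3.14].

### API

Orientations are given as [roll, pitch, yaw] about the fixed x, y, z axes, in that order (R = Rz(yaw) Ry(pitch) Rx(roll)).
In Python, from plant import robot gives the robot as it stands. Calls block until the motion is done:
- robot.goto(position, orientation): joint-space move of the TCP to a pose.
- robot.move_straight(position, vel=0.15, attitude=None, contact_N=None): straight line of the TCP; attitude=None keeps the orientation; vel is the mean speed in m/s. With contact_N (N) it stops when the force on the tool has changed by that much, and returns True; else False.
- robot.move_joints(angles): joint-space move.
- robot.grip(opening, strength=None): opening from 0.0 (shut) to 1.0 (fully open); strength is the grip in N (None keeps the last); returns when the fingers have stopped.
- robot.sleep(seconds).
- robot.inverse_kinematics(position, orientation): joint angles nearest the present ones, or None.
- robot.sense(): the state.
- robot.grab_frame(name): name is "side" or "top"; returns a dict with "image" (400x640x3 uint8, red, green, blue), "range_z" (400x640 float32, m along the optical axis (not along the pixel's ray), 0 where there is no reading), "fx", "fy", "cx", "cy" (pixels), "R" (3x3) and "t" (3): a world point X has camera coordinates R X + t. Camera axes: x right, y down, z forward; pixel columns grow to the right and rows downward; lengths in m; the calibration is good to about 2 mm. A picture is of the moment at which its call begins.
A pose or a line that the arm cannot do raises robot.IKError and nothing moves.
- robot.close_job(): hands the job in, once; it reports no verdict.
The state is a dict: "t": time; "joint_pos": joint angles; "joint_velocities": joint speeds; "effort": joint torques, N m; "tcp_pos": TCP position; "tcp_rot": TCP orientation; "wrist_force": force on the tool from outside, world axes, zero at the start; "torque": the same for the moment, N m; "opening": opening from 0.0 (shut) to 1.0 (fully open).
Only numpy, scipy, OpenCV 4.12 (cv2) and the standard library are available. Lean on these libraries where they do the work, as an engineer would, in place of code of your own. Each camera call takes 0.05 s, during which the arm holds its last target.

### The job

Dress the display plank between its two coloured end stops, with every piece on the plank's lengthwise centre line: stand the red carton 2 cm from the blue stop, square to the plank (its long side along the plank), and the green tin 2 cm from the yellow stop, and stand the orange jar in the middle of the plank, between them. Then put the white carton centred and square on top of the red carton, long side over long side, and lay the black tape roll flat and centred on top of the tin. All pieces end upright and let go; leave the mug and the brown carton where they are.

Things in the scene. Friction and masses are not known exactly. Their poses are not given: they have to be found in the camera images.
- plank: Fixed pale wooden display plank lying on the bench, 370 long (its y) x 110 wide (its x) x 15 mm thick. Origin: centre of its underside; its top is 15 mm above the origin. Lies within 0.15 rad of yaw 0, so its length runs roughly left-right as seen from the robot. The two end stops stand on its centre line, 165 mm either side of its middle; which stop is at which end changes.
- stop_blue: Fixed blue painted upright plate across one end of the plank, 10 mm thick (its y, along the plank) x 80 wide (its x) x 60 mm high. Origin: centre of its underside, on the plank's top; axes parallel to the plank's.
- stop_yellow: Fixed yellow painted upright plate across the other end of the plank, 10 mm thick (its y, along the plank) x 80 wide (its x) x 60 mm high. Origin: centre of its underside, on the plank's top; axes parallel to the plank's.
- carton_red: Loose closed red carton with a white band around its middle, 56 (its x) x 80 (its y) x 52 mm high, about 0.45 kg. Origin: centre of its underside, z up. Looks the same turned half round.
- carton_white: Loose closed white carton with a grey band around its middle, 50 (its x) x 66 (its y) x 40 mm high, about 0.2 kg. Origin: centre of its underside, z up. Looks the same turned half round.
- tin: Loose green round tin, flat on top with a silvery disc 38 mm wide in its green lid, 56 mm diameter, 75 mm high, about 0.4 kg. Origin: centre of its underside, z up.
- jar: Loose orange round jar with white lid, 54 mm diameter (lid 53), 70 mm high in all, about 0.15 kg. Origin: centre of its underside, z up.
- tape: Loose black roll of tape lying flat, 58 mm outer diameter, 36 mm hole, 24 mm high, about 0.06 kg. Origin: centre of its underside, z up.
- mug: Bystander, not to be disturbed: white mug, 76 mm diameter, 88 mm high, handle towards its y. Origin: centre of its underside, z up.
- carton_brown: Bystander, not to be disturbed: brown carton with a paper-coloured band, 70 x 85 x 60 mm high. Origin: centre of its underside, z up.

How it is judged:
By the outcome, as a careful person would: the job done as asked, in the order asked, and still so for the second after the job is handed in, with the robot touching nothing.
It also fails if it takes over 141 s, if anything falls off the work surface, if the arm or the gripper's body presses on something with over 40 N, if the wrist force passes 120 N, or if a joint passes its speed limit or range.

## Working session

There is one attempt and no reset: what is moved stays moved. The work goes in short steps, each a Python script; the robot and the scene stay as the last script left them, time stands still between calls to the robot, and variables do not carry over. Pictures are saved under pics/ and viewed, and the job is handed in when it is done.

```bash
ls; mkdir -p pics
python3 - <<'E'
from plant import robot
import cv2,numpy as np
print(robot.sense(), robot.nose_length)
for n in("side","top"):
    f=robot.grab_frame(n); cv2.imwrite(f"pics/{n}0.png",f["image"][:,:,::-1])
    print(n,f["fx"],f["fy"],f["cx"],f["cy"],f["R"],f["t"],-np.array(f["R"]).T@f["t"])
    np.savez(f"{n}0.npz",**f)
E
```

```text
pics
{'t': 0.0, 'joint_pos': array([-1.26090014,  0.46944539, -0.04858505,  1.53372188,  0.02412687,
        1.14101483, -0.08227925]), 'joint_velocities': array([-8.15604007e-05,  3.08164592e-04, -7.74686503e-04, -1.48175238e-03,
        2.98082925e-04, -4.48645603e-04,  4.12709436e-04]), 'effort': array([-2.06461596e-04, -5.10293090e+01, -4.66134993e-02, -2.37715369e+01,
        1.06957782e-02,  7.25691862e-03, -7.42851199e-06]), 'tcp_pos': array([0.22414706, 0.63608073, 0.2412469 ]), 'tcp_rot': array([3.14148836e+00, 2.00017896e-03, 1.23205542e+00]), 'wrist_force': array([-0.5172549 , -0.32698109, -0.12985509]), 'torque': array([-0.04569106, -0.00570729,  0.01118661]), 'opening': 0.9968852656780305} 0.011
side 484.6081061474284 484.6081061474284 319.7712439008069 200.68529712333714 [[ 0.78017394 -0.62516802 -0.02221626]
 [-0.44551421 -0.53034434 -0.72128494]
 [ 0.43914202  0.57262537 -0.69228207]] [-0.40872353  0.2829413   0.94765744] [ 0.02877361 -0.64811726  0.85104726]
top 516.8230670943801 516.8230670943801 323.87489398586644 199.47636689271076 [[-2.58462868e-04 -9.99908835e-01  1.35001647e-02]
 [-9.96169299e-01 -9.23075184e-04 -8.74406970e-02]
 [ 8.74451871e-02 -1.34710497e-02 -9.96078245e-01]] [-1.34014772e-03  5.49137956e-01  1.42516260e+00] [0.42241042 0.01836531 1.46760856]
```

View pics/top0.png

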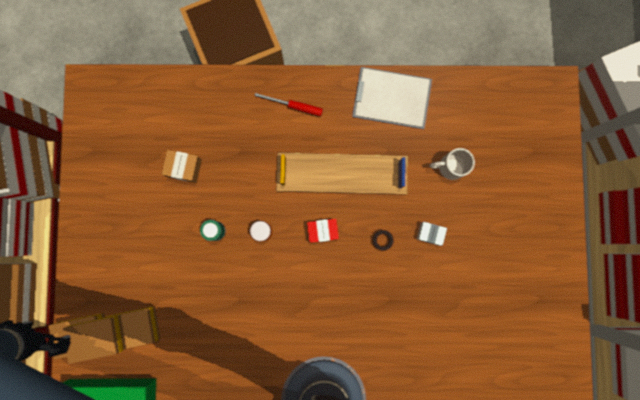

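View pics/side0.png

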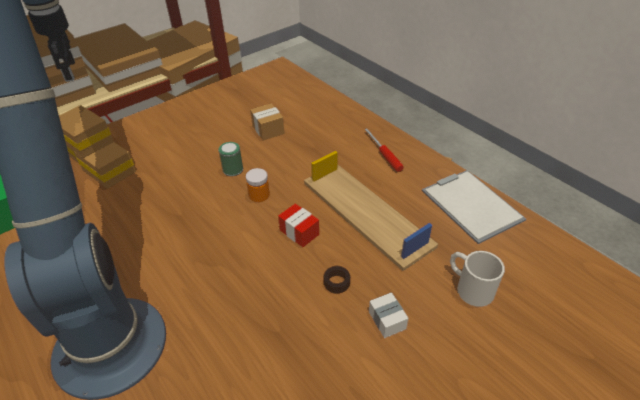

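Top view: yellow stop (282,170), blue stop (402,173). Loose pieces: tin (211,230), jar (260,231), red carton (322,231), tape (382,240), white carton (433,233). The mug is at (459,164) and the brown carton at (181,166). Next I measure from both views.

```bash
cat > vis.py <<'E'
import numpy as np, cv2
def cloud(f):
    z=f["range_z"].astype(float); v,u=np.mgrid[0:z.shape[0],0:z.shape[1]]
    c=np.stack([(u-f["cx"])/f["fx"]*z,(v-f["cy"])/f["fy"]*z,z],-1)
    X=(c-f["t"])@f["R"]; X[z<=0]=np.nan
    return X
def ray(f,uv,h):
    uv=np.atleast_2d(uv).astype(float); R=np.array(f["R"]);C=-R.T@f["t"]
    d=np.c_[(uv[:,0]-f["cx"])/f["fx"],(uv[:,1]-f["cy"])/f["fy"],np.ones(len(uv))]@R
    return C+d*((h-C[2])/d[:,2])[:,None]
def proj(f,X):
    c=np.array(f["R"])@np.array(X,float)+f["t"]; return f["fx"]*c[0]/c[2]+f["cx"],f["fy"]*c[1]/c[2]+f["cy"]
E
python3 - <<'E'
from vis import *
for n in("top","side"):
    f=dict(np.load(n+"0.npz")); X=cloud(f); 
    hs={"red":((322,231),.052),"white":((433,233),.04),"tin":((211,230),.075),"jar":((260,231),.07),"tape":((382,240),.024),"plank":((342,173),.015),"y":((282,170),.075),"b":((402,173),.075)}
    px={k:v[0] for k,v in hs.items()}
    if n=="side": px={"red":(299,220),"white":(387,308),"tin":(230,149),"jar":(256,177),"tape":(337,276),"plank":(365,210),"y":(324,160),"b":(417,234)}
    for k,(u,v) in px.items():
        h=hs[k][1]
        w=X[v-22:v+23,u-22:u+23]; m=(abs(w[...,2]-h)<.006)
        if k!="plank": print(n,k,m.sum(),np.round(w[m].mean(0),4),"zmed",np.nanmedian(w[m][:,2]).round(4),"ext",np.round(np.ptp(w[m],axis=0),3) )
        else: print(n,k,X[v,u])
    t=X[280:300,400:500] if n=="top" else X[250:270,200:260]
    print("table z",np.nanmean(t[...,2]),np.nanstd(t[...,2]))
f=dict(np.load("top0.npz")); im=f["image"][140:265,160:490]
cv2.imwrite("pics/topz.png",cv2.resize(im,None,fx=2.4,fy=2.4,interpolation=cv2.INTER_CUBIC)[:,:,::-1])
f=dict(np.load("side0.npz")); im=f["image"][120:350,200:460]
cv2.imwrite("pics/sidez.png",cv2.resize(im,None,fx=2.5,fy=2.5,interpolation=cv2.INTER_CUBIC)[:,:,::-1])
E
```

```text
top red 574 [0.4626 0.0039 0.052 ] zmed 0.052 ext [0.063 0.082 0.012]
top white 418 [ 0.4541 -0.3     0.0397] zmed 0.0394 ext [0.061 0.073 0.011]
top tin 320 [0.4624 0.3059 0.0753] zmed 0.0752 ext [0.054 0.055 0.012]
top jar 288 [0.4606 0.1731 0.0697] zmed 0.0697 ext [0.051 0.051 0.011]
top tape 195 [ 0.4365 -0.1642  0.0238] zmed 0.0239 ext [0.056 0.054 0.012]
top plank [ 0.62532566 -0.0526941   0.01519327]
top y 102 [0.6292 0.1138 0.0747] zmed 0.0742 ext [0.078 0.011 0.012]
top b 104 [ 0.6216 -0.215   0.0742] zmed 0.0737 ext [0.08  0.01  0.011]
table z -0.00039231179459419427 0.0031912479217363664
side red 672 [4.609e-01 3.000e-04 5.200e-02] zmed 0.0523 ext [0.066 0.087 0.01 ]
side white 798 [ 0.4528 -0.3035  0.04  ] zmed 0.04 ext [0.063 0.075 0.01 ]
side tin 257 [0.4606 0.2987 0.0754] zmed 0.0757 ext [0.057 0.142 0.011]
side jar 268 [0.4596 0.1709 0.0698] zmed 0.0698 ext [0.053 0.133 0.011]
side tape 335 [ 0.4353 -0.1673  0.0235] zmed 0.0237 ext [0.058 0.057 0.01 ]
side plank [ 0.62297198 -0.05310272  0.01507424]
side y 122 [0.6281 0.1113 0.074 ] zmed 0.0745 ext [0.078 0.014 0.01 ]
side b 161 [ 0.6201 -0.2177  0.0738] zmed 0.0741 ext [0.081 0.012 0.009]
table z 0.0003478746168869539 0.0016089721907354753
```

View pics/topz.png

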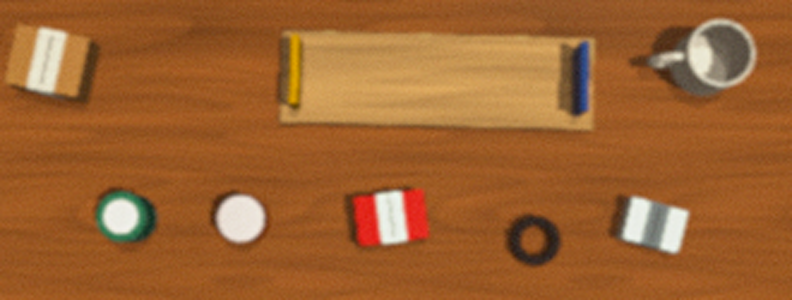

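View pics/sidez.png

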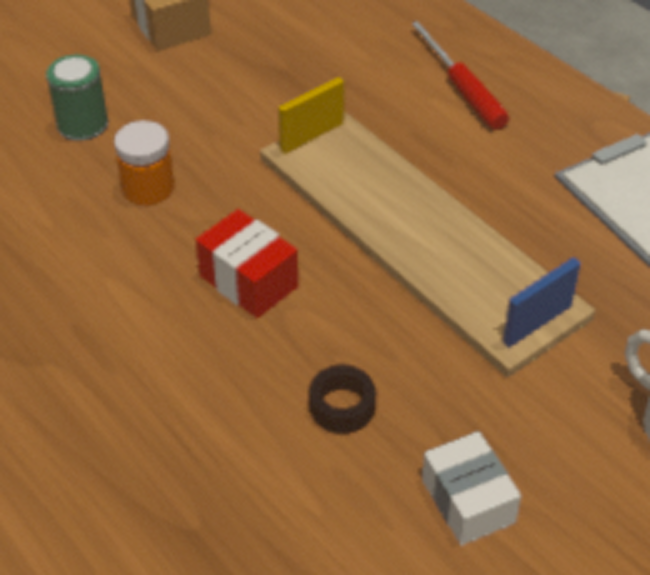

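```bash
cat >> vis.py <<'E'
def blob(f,seed,h,tol=.004,r=0.07,box=None):
    """top-face pixels near seed at height h: depth band, median smoothed; ray-cast onto plane h"""
    g=dict(f); g["range_z"]=cv2.medianBlur(f["range_z"].astype(np.float32),3)
    X=cloud(g)
    m=(abs(X[...,2]-h)<tol)&(np.hypot(X[...,0]-seed[0],X[...,1]-seed[1])<r)
    n,l,s,c=cv2.connectedComponentsWithStats(m.astype(np.uint8),connectivity=8)
    k=1+np.argmax(s[1:,4]); v,u=np.nonzero(l==k)
    P=ray(f,np.c_[u,v],h)[:,:2]
    (cx,cy),(w,hh),a=cv2.minAreaRect((P*1000).astype(np.float32))
    a=np.radians(a)
    # yaw of long side (object y): direction of long side
    la=a if w>hh else a+np.pi/2
    yaw=(la-np.pi/2+np.pi/2)%np.pi-np.pi/2
    return dict(n=len(P),mean=P.mean(0).round(4),rect=np.round([cx/1e3,cy/1e3],4),size=np.round([w,hh]),yaw=round(yaw,3))
SE={"red":((.462,.003),.052),"white":((.454,-.301),.04),"tin":((.462,.306),.075),"jar":((.46,.173),.07),"tape":((.436,-.165),.024),"y":((.629,.113),.075),"b":((.621,-.216),.075)}
def plank(f,img=False):
    im=f["image"]; hsv=cv2.cvtColor(im,cv2.COLOR_RGB2HSV); X=cloud(f)
    m=(hsv[...,1]<165)&(hsv[...,2]>110)&(hsv[...,0]<30)&(abs(X[...,2]-.015)<.02)&(np.hypot(X[...,0]-.625,X[...,1]+.05)<.21)&(abs(X[...,0]-.625)<.075)
    v,u=np.nonzero(m); P=ray(f,np.c_[u,v],.015)[:,:2]
    (cx,cy),(w,h),a=cv2.minAreaRect((P*1000).astype(np.float32))
    la=np.radians(a if w>h else a+90); yaw=(la-np.pi/2+np.pi/2)%np.pi-np.pi/2
    return np.round([cx,cy,w,h],1),round(yaw,4),len(P)
E
python3 - <<'E'
from vis import *
for n in("top","side"):
    f=dict(np.load(n+"0.npz"))
    for k,(s,h) in SE.items(): print(n,k,blob(f,s,h))
    print("plank",plank(f))
E
```

```text
top red {'n': 585, 'mean': array([0.4623, 0.0035]), 'rect': array([0.4623, 0.0036]), 'size': array([56., 79.]), 'yaw': np.float64(0.124)}
top white {'n': 423, 'mean': array([ 0.4541, -0.3002]), 'rect': array([ 0.4541, -0.3   ]), 'size': array([66., 50.]), 'yaw': np.float64(-0.266)}
top tin {'n': 321, 'mean': array([0.4629, 0.3059]), 'rect': array([0.4622, 0.3065]), 'size': array([52., 54.]), 'yaw': np.float64(0.795)}
top jar {'n': 292, 'mean': array([0.4605, 0.173 ]), 'rect': array([0.4599, 0.1725]), 'size': array([50., 49.]), 'yaw': np.float64(-1.1)}
top tape {'n': 187, 'mean': array([ 0.4357, -0.1653]), 'rect': array([ 0.4366, -0.1654]), 'size': array([53., 56.]), 'yaw': np.float64(0.779)}
top y {'n': 94, 'mean': array([0.6301, 0.1138]), 'rect': array([0.6305, 0.1138]), 'size': array([ 9., 77.]), 'yaw': np.float64(1.528)}
top b {'n': 96, 'mean': array([ 0.623 , -0.2151]), 'rect': array([ 0.6228, -0.2147]), 'size': array([ 8., 77.]), 'yaw': np.float64(1.557)}
plank (array([625.9, -52.2, 370. , 112.6]), np.float64(-0.0243), 4509)
side red {'n': 639, 'mean': array([0.4617, 0.0013]), '
[... 301 characters left out ...]
4612, 0.3027]), 'size': array([55., 56.]), 'yaw': np.float64(0.866)}
side jar {'n': 253, 'mean': array([0.46  , 0.1705]), 'rect': array([0.4603, 0.1703]), 'size': array([57., 50.]), 'yaw': np.float64(-0.566)}
side tape {'n': 313, 'mean': array([ 0.435 , -0.1674]), 'rect': array([ 0.4351, -0.1667]), 'size': array([55., 55.]), 'yaw': np.float64(0.878)}
side y {'n': 102, 'mean': array([0.6286, 0.1113]), 'rect': array([0.6283, 0.1109]), 'size': array([13., 78.]), 'yaw': np.float64(1.55)}
side b {'n': 141, 'mean': array([ 0.621 , -0.2177]), 'rect': array([ 0.6205, -0.218 ]), 'size': array([12., 79.]), 'yaw': np.float64(1.533)}
plank (array([615.4, -61.3, 412.5, 151.5]), np.float64(-0.0001), 5839)
```

```bash
cat > act.py <<'E'
from plant import robot
import numpy as np
PL=np.array([0.6256,-0.0520]); YAW=-0.0236
def onplank(d,x=0.,):  # d along plank y from the middle, x across
    c,s=np.cos(YAW),np.sin(YAW); return PL+np.array([c*x-s*d, s*x+c*d])
HI=0.20
def wrap(y): return (y+np.pi/2)%np.pi-np.pi/2
def goto(xy,z,yaw):
    best=None
    for k in(-1,0,1):
        o=[np.pi,0,wrap(yaw)+k*np.pi]
        q=robot.inverse_kinematics([*xy,z],o)
        if q is not None and (best is None or abs(q[6])<abs(best[0])): best=(q[6],o)
    robot.goto([*xy,z],best[1]); return best[1][2]
def say(m):
    s=robot.sense(); print(m,"t%.1f"%s["t"],"tcp",s["tcp_pos"].round(4),"rot",s["tcp_rot"].round(3),"F",s["wrist_force"].round(1),"op %.3f"%s["opening"])
    return s
def pick(xy,yaw,ztcp,N):
    robot.grip(1.0); goto(xy,HI,yaw); 
    hit=robot.move_straight([*xy,ztcp],vel=.12,contact_N=8)
    s=say("at grasp hit=%s"%hit); robot.grip(0.0,strength=N); say("gripped")
    robot.move_straight([*xy,HI],vel=.15); say("lifted")
def place(xy,yaw,z):  # z = TCP height at which the piece just rests
    goto(xy,HI,yaw); robot.move_straight([*xy,z+.012],vel=.12)
    robot.sleep(.2)
    hit=robot.move_straight([*xy,z-.003],vel=.02,contact_N=3); say("down hit=%s"%hit)
    robot.grip(1.0); robot.sleep(.1)
    s=robot.sense(); robot.move_straight([*s["tcp_pos"][:2],HI],vel=.15); say("clear")
E
python3 - <<'E'
from act import *
pick([.4623,.0028],.127,.025,45)
E
```

```text
at grasp hit=False t4.3 tcp [0.4628 0.0029 0.0255] rot [-3.142e+00 -1.000e-03  1.270e-01] F [ 0.9 -0.   0.1] op 1.003
gripped t4.7 tcp [0.4631 0.0029 0.0257] rot [-3.141e+00 -2.000e-03  1.270e-01] F [-0.   0.6  5.4] op 0.647
lifted t6.0 tcp [0.4615 0.0028 0.1991] rot [3.141e+00 2.000e-03 1.270e-01] F [-0.1 -0.3 -3.5] op 0.649
```

Run:
```python
from act import *
place(onplank(-.100),YAW,.0407)
# next: go to tin area high so the views are clear
goto([.4622,.3050],HI,YAW)
from vis import *
for n in("top","side"):
    f=robot.grab_frame(n); np.savez(n+"1.npz",**f)
    cv2.imwrite(f"pics/{n}1.png",f["image"][:,:,::-1])
    print(n,blob(f,onplank(-.1),.067),[blob(f,*SE[k])["mean"] for k in "by"],plank(f))
print(onplank(-.1)); say("")
```

```text
down hit=True t9.1 tcp [ 0.6231 -0.1519  0.0408] rot [-3.141e+00  1.000e-03 -2.400e-02] F [-0.7 -0.5  4.2] op 0.648
clear t10.8 tcp [ 0.6211 -0.1509  0.1989] rot [-3.14   0.005 -0.023] F [-0.5  1.1 -0.2] op 0.999
top {'n': 580, 'mean': array([ 0.6208, -0.1512]), 'rect': array([ 0.6211, -0.1502]), 'size': array([55., 80.]), 'yaw': np.float64(0.001)} [array([ 0.6217, -0.2148]), array([0.6285, 0.1142])] (array([626. , -52.1, 370.2, 112.8]), np.float64(-0.0234), 3808)
side {'n': 689, 'mean': array([ 0.6197, -0.1539]), 'rect': array([ 0.62  , -0.1532]), 'size': array([82., 60.]), 'yaw': np.float64(-0.019)} [array([ 0.6211, -0.2177]), array([0.6271, 0.1114])] (array([614.2, -60.2, 150. , 413. ]), np.float64(0.0014), 4812)
[ 0.62324022 -0.15197215]
 t12.7 tcp [0.4631 0.3038 0.2001] rot [ 3.141e+00 -1.000e-03 -2.600e-02] F [0.7 0.2 0.2] op 0.999
```

View pics/side1.png

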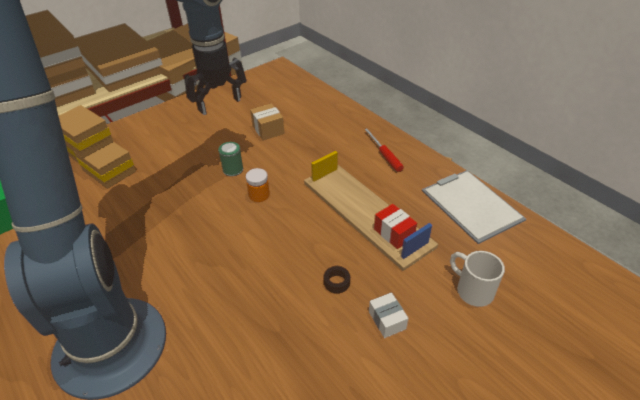

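Red stands upright by the blue stop, at about (395,225) in the side view. Both cameras put it about 2.4 mm short across the plank, so I'll regrasp it and record the TCP around the release to find out why.

Run:
```python
from act import *
from vis import *
p=onplank(-.100)+[0,-.001]
goto(p,HI,YAW); robot.move_straight([*p,.041],vel=.12); robot.sleep(.3); say("settled")
robot.grip(0.,strength=30); robot.sleep(.2); say("closed")
robot.move_straight([*p,.045],vel=.03); robot.sleep(.4); say("up")
robot.move_straight([*p,.039],vel=.02,contact_N=3); robot.sleep(.3); say("down")
robot.grip(.85); robot.sleep(.3); say("opened")
robot.move_straight([*p,HI],vel=.15)
goto([.4622,.3050],HI,YAW); robot.sleep(.3); say("parked")
for n in("top","side"):
    f=robot.grab_frame(n); np.savez(n+"2.npz",**f)
    print(n,blob(f,onplank(-.1),.067),[blob(f,*SE[k])["mean"] for k in "by"],plank(f) if n=="top" else "")
print(p)
```

```text
settled t16.2 tcp [ 0.6234 -0.153   0.0413] rot [-3.142e+00 -1.000e-03 -2.400e-02] F [ 0.3 -0.4  0.6] op 1.002
closed t16.8 tcp [ 0.6232 -0.153   0.0411] rot [-3.141  0.    -0.024] F [-0.9  0.6  2.7] op 0.648
up t17.5 tcp [ 0.6232 -0.153   0.0449] rot [-3.142  0.    -0.024] F [-0.5  0.3 -3.9] op 0.648
down t18.1 tcp [ 0.6237 -0.1531  0.041 ] rot [ 3.141e+00 -1.000e-03 -2.300e-02] F [0.2 0.4 5.9] op 0.652
opened t18.7 tcp [ 0.6223 -0.1524  0.0396] rot [-3.141e+00  2.000e-03 -2.300e-02] F [-1.2 -0.3 -0.1] op 0.855
parked t22.0 tcp [0.4626 0.3045 0.2   ] rot [ 3.142 -0.    -0.025] F [-0.4  0.8  0.1] op 0.848
top {'n': 581, 'mean': array([ 0.6214, -0.1519]), 'rect': array([ 0.6211, -0.1516]), 'size': array([55., 77.]), 'yaw': np.float64(0.001)} [array([ 0.6228, -0.2151]), array([0.6255, 0.114 ])] (array([626.1, -52.2, 369.9, 113.4]), np.float64(-0.0253), 3815)
side {'n': 681, 'mean': array([ 0.6204, -0.1538]), 'rect': array([ 0.6207, -0.1531]), 'size': array([81., 60.]), 'yaw': np.float64(-0.041)} [array([ 0.6196, -0.2178]), array([0.629 , 0.1116])] 
[ 0.62324022 -0.15297215]
```

```bash
cat >> vis.py <<'E'
def avg(robot,n,k=6):
    F=[robot.grab_frame(n) for _ in range(k)]; f=dict(F[0])
    f["image"]=np.mean([g["image"] for g in F],0).astype(np.float32)
    Z=np.array([g["range_z"] for g in F]); f["range_z"]=np.median(Z,0).astype(np.float32); return f
E
python3 - <<'E'
from plant import robot
from vis import *
for n,(u0,u1,v0,v1) in {"top":(265,425,145,205),"side":(290,450,140,275)}.items():
    f=avg(robot,n); np.savez(n+"3.npz",**f)
    im=cv2.resize(f["image"][v0:v1,u0:u1],None,fx=4,fy=4,interpolation=cv2.INTER_NEAREST)
    cv2.imwrite(f"pics/{n}3.png",im[:,:,::-1])
E
```

```text
[ WARN:0@4.109] global loadsave.cpp:1063 imwrite_ Unsupported depth image for selected encoder is fallbacked to CV_8U.
```

View pics/top3.png

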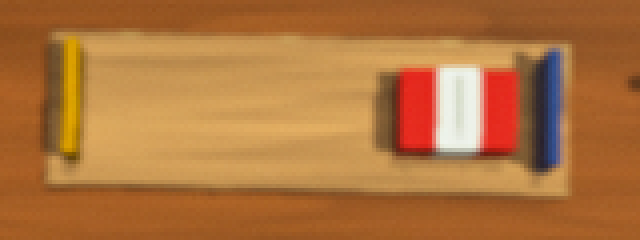

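View pics/side3.png

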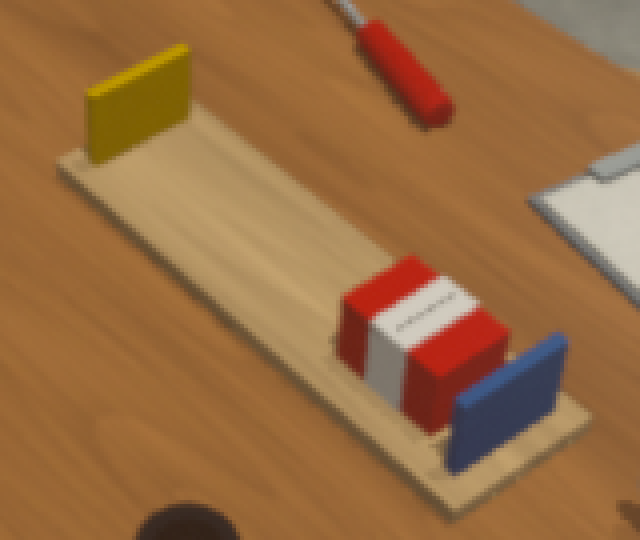

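```bash
cat >> vis.py <<'E'
def cross(p,start,rising=None):
    """subpixel place of the steepest step in 1-d profile p (half level between neighbours' plateaus)"""
    p=np.asarray(p,float); g=np.diff(cv2.GaussianBlur(p[None],(5,1),0.8)[0])
    i=np.argmax(abs(g) if rising is None else (g if rising else -g))
    lo=max(i-2,0); w=np.clip((g if rising in(None,True) else -g),0,None) if rising is not None else abs(g)
    s=slice(lo,min(i+3,len(g))); return start+ (w[s]*np.arange(s.start,s.stop)).sum()/w[s].sum()+.5
def lin(P): # robust line x = a+b*y
    P=np.array(P); k=np.ones(len(P),bool)
    for _ in range(4):
        b,a=np.polyfit(P[k,1],P[k,0],1); r=abs(P[:,0]-a-b*P[:,1]); k=r<max(2*np.median(r[k]),3e-4)
    return a,b,k.sum()
E
python3 - <<'E'
from vis import *
f=dict(np.load("top3.npz")); im=f["image"]; G=im[...,1]
P=[ray(f,(u,cross(G[147:162,u],147,True)),.015)[0,:2] for u in list(range(288,396))]
a,b,n=lin(P); print("plank far edge a,b",a,b,n)
# near edge of top
Q=[ray(f,(u,cross(G[185:200,u],185,False)),.015)[0,:2] for u in range(288,396)]
a2,b2,n2=lin(Q); print("near",a2,b2,n2, "width",a-a2+(b-b2)*-.05)
# carton far edge
R=[ray(f,(u,cross(im[155:170,u,2] if 0 else G[155:170,u],155,False)),.067)[0,:2] for u in list(range(368,373))+list(range(387,393))]
R=np.array(R); ra,rb,rn=lin(R); print("red far",ra,rb,rn, "mean",R.mean(0))
y=R[:,1].mean(); print("carton centre off line =",(R[:,0].mean()-.028)-(a+b*y-.055))
# along: columns
for v in range(167,181,3):
    row=im[v]
    L=cross(row[358:370,1],358,False); Rr=cross(row[390:398,0]-row[390:398,1],390,False)
    bl=cross(row[396:410,2]-row[396:410,0],396,True); br=cross(row[398:410,2]-row[398:410,0],398,False)
    print(v,"red yL",ray(f,(L,v),.067)[0,1].round(4),"yR",ray(f,(Rr,v),.067)[0,1].round(4),"blue in(top)",ray(f,(bl,v),.075)[0,1].round(4),"out",ray(f,(br,v),.075)[0,1].round(4))
print(G[160:185,391].round(),im[170,388:408].round().astype(int).tolist())
E
```

```text
plank far edge a,b 0.6811436723866504 0.018657420224229917 72
near 0.5740432659167736 0.025440512308252134 67 width 0.10743956107407795
red far 0.6512343603502749 0.015122804490607022 11 mean [ 0.64887098 -0.15627943]
carton centre off line = -0.0023569243060795886
167 red yL -0.0994 yR -0.1933 blue in(top) -0.2104 out -0.2217
170 red yL -0.1058 yR -0.1933 blue in(top) -0.2105 out -0.2217
173 red yL -0.1059 yR -0.1932 blue in(top) -0.21 out -0.2212
176 red yL -0.1058 yR -0.193 blue in(top) -0.2097 out -0.2207
179 red yL -0.1056 yR -0.1918 blue in(top) -0.2096 out -0.2206
[169. 154. 104.  56.  41.  43.  41.  44.  42.  41.  44.  42.  45.  42.
  45.  43.  44.  44.  44.  45.  44.  40.  35.  43.  92.] [[229, 40, 28], [229, 43, 30], [229, 45, 31], [230, 44, 32], [232, 45, 32], [224, 53, 36], [186, 69, 41], [137, 84, 49], [114, 84, 51], [98, 72, 46], [74, 56, 44], [50, 42, 44], [47, 41, 51], [45, 48, 71], [48, 66, 116], [53, 81, 141], [76, 90, 138], [128, 106, 109], [168, 120, 79], [174, 113, 56]]
```

Edge fits in the top view put red 2.4–3 mm short across and its gap to the blue stop at about 18.5 mm. That matches a camera-to-robot offset, so I'll shift the target and place more gently.

```bash
sed -i 's/^PL=.*/PL=np.array([0.6283,-0.0518]); YAW=-0.0230/' act.py
python3 - <<'E'
from act import *
src=[.6228,-.1526]; p=onplank(-.100); print(p)
goto(src,HI,YAW); robot.move_straight([*src,.041],vel=.12); robot.sleep(.2); say("settled")
robot.grip(0.,strength=30); robot.sleep(.2); say("closed")
robot.move_straight([*src,.046],vel=.03); robot.move_straight([*p,.046],vel=.02); robot.sleep(.3); say("up")
robot.move_straight([*p,.0408],vel=.02,contact_N=3); robot.sleep(.3); say("down")
robot.grip(.85); robot.sleep(.3); say("opened")
robot.move_straight([*p,HI],vel=.15)
goto([.4622,.3050],HI,YAW); robot.sleep(.2); say("parked")
from vis import *
for n in("top","side"):
    f=avg(robot,n,5); np.savez(n+"4.npz",**f)
    print(n,blob(f,onplank(-.1),.067),[blob(f,*SE[k])["mean"] for k in "by"])
    if n=="side":
        cv2.imwrite("pics/side4.png",cv2.resize(f["image"][140:275,290:450],None,fx=4,fy=4,interpolation=2)[:,:,::-1].clip(0,255).astype(np.uint8))
    else:
        im=f["image"];G=im[...,1]
        R=np.array([ray(f,(u,cross(G[155:170,u],155,False)),.067)[0,:2] for u in list(range(368,373))+list(range(385,391))])
        print("red far",R.mean(0),"off",R[:,0].mean()-.028-(.6811+.0187*R[:,1].mean()-.055))
E
```

```text
[ 0.6260002  -0.15177355]
settled t26.1 tcp [ 0.6231 -0.1526  0.0415] rot [ 3.142e+00 -1.000e-03 -2.300e-02] F [-0.7 -0.9 -1.1] op 0.854
closed t26.6 tcp [ 0.6232 -0.1527  0.0415] rot [ 3.142e+00 -1.000e-03 -2.300e-02] F [0.6 0.1 3.4] op 0.655
up t27.5 tcp [ 0.6259 -0.1518  0.046 ] rot [-3.142  0.    -0.023] F [-0.7 -0.3 -4.2] op 0.652
down t28.1 tcp [ 0.6263 -0.1519  0.0414] rot [ 3.141e+00 -1.000e-03 -2.300e-02] F [ 0.5 -0.1  4.7] op 0.652
opened t28.7 tcp [ 0.625  -0.1512  0.04  ] rot [-3.141e+00  2.000e-03 -2.300e-02] F [-0.4 -0.6 -0.5] op 0.853
parked t31.9 tcp [0.4628 0.3042 0.2001] rot [ 3.142 -0.    -0.025] F [ 0.5  0.8 -0.4] op 0.851
top {'n': 601, 'mean': array([ 0.6238, -0.151 ]), 'rect': array([ 0.6238, -0.1502]), 'size': array([55., 80.]), 'yaw': np.float64(0.001)} [array([ 0.6223, -0.2147]), array([0.6287, 0.114 ])]
red far [ 0.65130194 -0.15330565] off 6.875430208053146e-05
side {'n': 683, 'mean': array([ 0.6229, -0.1532]), 'rect': array([ 0.6235, -0.1525]), 'size': array([81., 60.]), 'yaw': np.float64(-0.019)} [array([ 0.6207, -0.2178]), array([0.6281, 0.1116])]
```

View pics/side4.png

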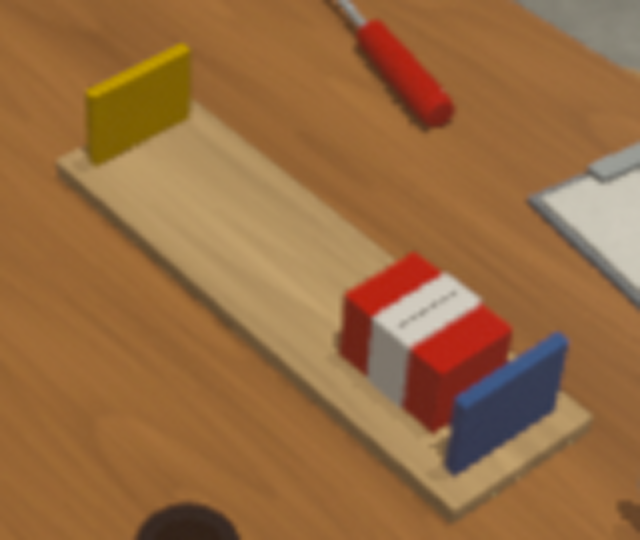

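Red is now on the centre line: the top view gives an offset under 1 mm, and the stop-to-carton centre distance is 63.7–64.6 mm against 65. Tin next, then the jar.

```bash
cat >> act.py <<'E'
def place(xy,yaw,z,op=.85):
    goto(xy,HI,yaw); robot.move_straight([*xy,z+.01],vel=.12); robot.sleep(.3)
    hit=robot.move_straight([*xy,z],vel=.02,contact_N=3); robot.sleep(.2); say("down hit=%s"%hit)
    robot.grip(op); robot.sleep(.2); say("opened"); robot.move_straight([*xy,HI],vel=.15); say("clear")
E
python3 - <<'E'
from act import *
pick([.4638,.3045],YAW,.040,45)
p=onplank(.112); print(p); place(p,YAW,.0553)
pick([.4622,.1722],YAW,.038,30)
p=onplank(0); print(p); place(p,YAW,.0533)
goto([.4555,-.3015],HI,-.274); robot.sleep(.2)
from vis import *
for n in("top","side"):
    f=avg(robot,n,5); np.savez(n+"5.npz",**f)
    print(n,"red",blob(f,onplank(-.1),.067),"\ntin",blob(f,onplank(.112),.09),"\njar",blob(f,onplank(0),.085),[blob(f,*SE[k])["mean"] for k in "by"])
    cv2.imwrite(f"pics/{n}5.png",(cv2.resize(f["image"][140:275,270:450],None,fx=4,fy=4,interpolation=2)[:,:,::-1]).clip(0,255).astype(np.uint8))
E
```

```text
at grasp hit=False t34.4 tcp [0.4643 0.3048 0.0406] rot [-3.141e+00 -1.000e-03 -2.300e-02] F [0.2 0.1 1.1] op 1.002
gripped t34.8 tcp [0.4643 0.3048 0.0407] rot [-3.141e+00 -1.000e-03 -2.300e-02] F [-0.5 -0.2  5.4] op 0.645
lifted t36.0 tcp [0.463  0.3042 0.199 ] rot [ 3.14e+00  2.00e-03 -2.30e-02] F [ 0.4 -2.  -3.8] op 0.643
[0.63087577 0.06017038]
down hit=True t39.4 tcp [0.6307 0.0602 0.0558] rot [ 3.141e+00  1.000e-03 -2.300e-02] F [-1.5  0.3  6. ] op 0.644
opened t39.9 tcp [0.6293 0.0606 0.0544] rot [ 3.141  0.004 -0.023] F [ 0.  -0.7  0.3] op 0.849
clear t41.1 tcp [0.6302 0.0604 0.199 ] rot [ 3.141  0.005 -0.023] F [ 0.3 -0.3 -0.5] op 0.850
at grasp hit=False t43.7 tcp [0.4627 0.1724 0.0385] rot [-3.141e+00 -1.000e-03 -2.300e-02] F [-0.  -0.8  0.1] op 0.997
gripped t44.1 tcp [0.4625 0.1724 0.0386] rot [-3.141 -0.    -0.023] F [-1.1 -0.   5.8] op 0.624
lifted t45.3 tcp [0.4615 0.1721 0.1992] rot [ 3.141e+00  2.000e-03 -2.300e-02] F [-0.9 -0.6 -2. ] op 0.620
[ 0.6283 -0.0518]
down hit=True t48.7 tcp [ 0.6281 -0.0517  0.0536] rot [ 3.142e+00  1.000e-03 -2.300e-02] F [-0.7  0.9  5.
[... 456 characters left out ...]
54., 53.]), 'yaw': np.float64(-0.779)} 
jar {'n': 294, 'mean': array([ 0.6257, -0.0503]), 'rect': array([ 0.6252, -0.0507]), 'size': array([50., 50.]), 'yaw': np.float64(0.781)} [array([ 0.6212, -0.2148]), array([0.6283, 0.114 ])]
side red {'n': 6, 'mean': array([ 0.5987, -0.1153]), 'rect': array([ 0.5984, -0.115 ]), 'size': array([10.,  2.]), 'yaw': np.float64(-0.76)} 
tin {'n': 275, 'mean': array([0.6271, 0.0597]), 'rect': array([0.6273, 0.0599]), 'size': array([54., 52.]), 'yaw': np.float64(-0.703)} 
jar {'n': 293, 'mean': array([ 0.6248, -0.0532]), 'rect': array([ 0.6254, -0.0532]), 'size': array([52., 52.]), 'yaw': np.float64(-0.729)} [array([ 0.5916, -0.2167]), array([0.6286, 0.1113])]
```

View pics/side5.png

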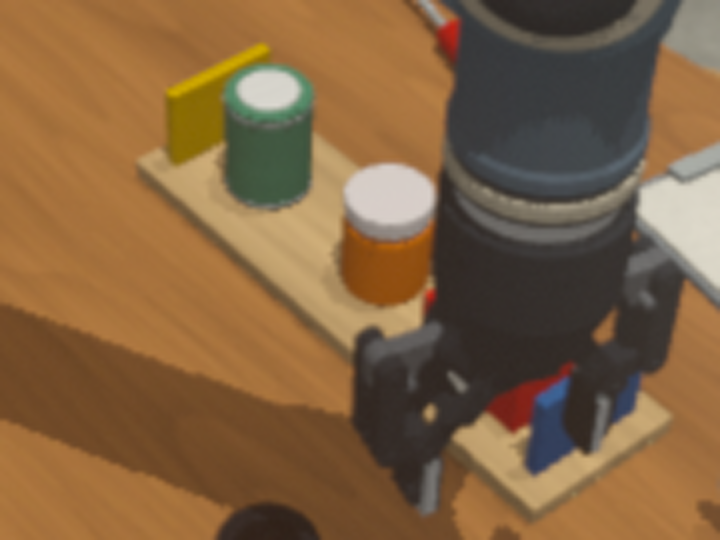

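View pics/top5.png

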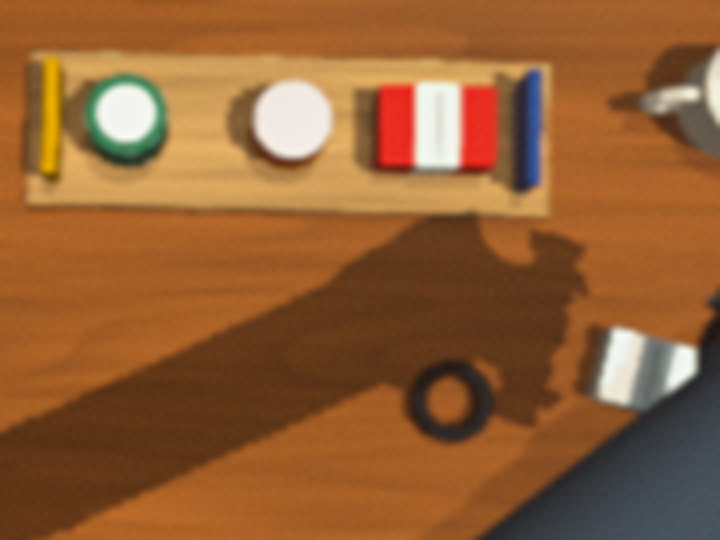

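Tin and jar stand upright on the plank. Tin to yellow stop centre is 51.5–52.4 mm against 53, and the jar is within 0.5 mm of the mid-point. White next, then tape.

Run:
```python
from act import *
pick([.4564,-.3014],-.274,.022,30)
p=onplank(-.100); print(p); place(p,YAW,.0893)
goto([.4384,-.1660],HI,YAW); robot.sleep(.2)
goto([.4384,.30],HI,YAW); robot.sleep(.2)
from vis import *
for n in("top","side"):
    f=avg(robot,n,5); np.savez(n+"6.npz",**f)
    print(n,"white",blob(f,onplank(-.1),.107),"tape",blob(f,*SE["tape"]))
    cv2.imwrite(f"pics/{n}6.png",(cv2.resize(f["image"][140:275,270:450],None,fx=4,fy=4,interpolation=2)[:,:,::-1]).clip(0,255).astype(np.uint8))
say("")
```

```text
at grasp hit=False t54.4 tcp [ 0.4568 -0.3017  0.0226] rot [ 3.141e+00 -1.000e-03 -2.740e-01] F [ 0.3 -0.3  0. ] op 1.002
gripped t54.8 tcp [ 0.4566 -0.3015  0.0224] rot [-3.141e+00 -1.000e-03 -2.740e-01] F [-0.9  0.3  3.7] op 0.580
lifted t56.1 tcp [ 0.4559 -0.3009  0.1991] rot [-3.141e+00  2.000e-03 -2.740e-01] F [ 0.  -0.6 -2.4] op 0.586
[ 0.6260002  -0.15177355]
down hit=True t59.0 tcp [ 0.6259 -0.1516  0.0894] rot [-3.142e+00  1.000e-03 -2.300e-02] F [-0.2  1.3  4.8] op 0.580
opened t59.6 tcp [ 0.6249 -0.1511  0.0883] rot [-3.141e+00  3.000e-03 -2.300e-02] F [ 0.8  0.4 -0.3] op 0.844
clear t60.5 tcp [ 0.6254 -0.1512  0.199 ] rot [-3.14   0.004 -0.023] F [-0.1 -0.5 -0.1] op 0.848
top white {'n': 455, 'mean': array([ 0.6233, -0.1505]), 'rect': array([ 0.6234, -0.1495]), 'size': array([48., 64.]), 'yaw': np.float64(0.001)} tape {'n': 202, 'mean': array([ 0.4366, -0.1645]), 'rect': array([ 0.4359, -0.1647]), 'size': array([53., 56.]), 'yaw': np.float64(1.562)}
side white {'n': 525, 'mean': array([ 0.6224, -0.1536]), 'rect': array([ 0.6229, -0.1532]), 'size': array([68., 54.]), 'yaw': np.float64(-0.023)} tape {'n': 318, 'mean': array([ 0.4355, -0.1671]), 'rect': array([ 0.4351, -0.1667]), 'size': array([55., 55.]), 'yaw': np.float64(0.878)}
 t63.8 tcp [0.4384 0.3001 0.2   ] rot [-3.142 -0.    -0.023] F [0.  0.1 0.3] op 0.854
```

View pics/side6.png

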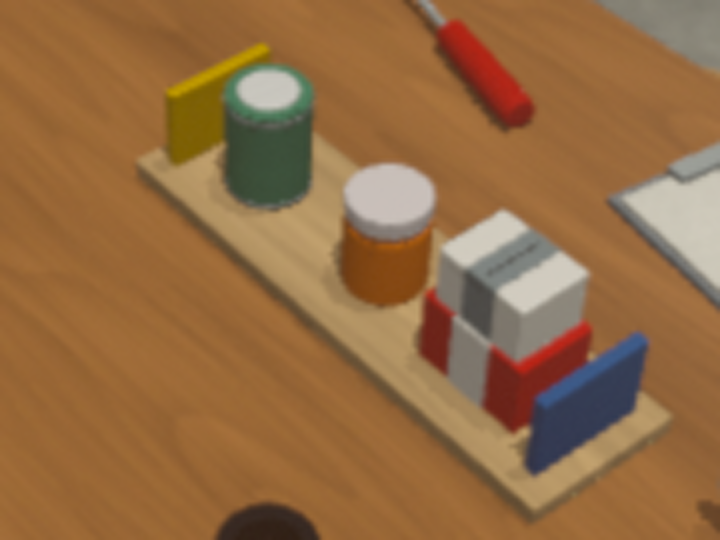

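View pics/top6.png

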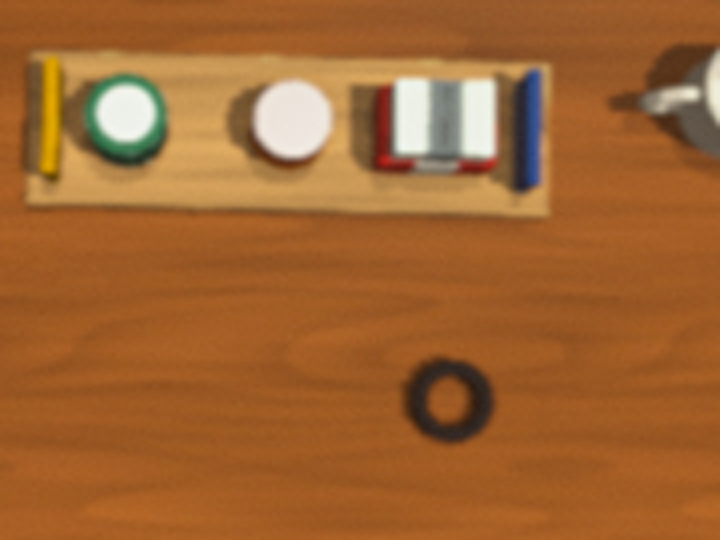

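White sits centred on red to within 0.5 mm in both views. Now the tape.

Run:
```python
from act import *
pick([.4384,-.1658],YAW,.015,25)
place([.6303,.0606],YAW,.1053)
goto([.4384,-.30],HI,YAW); robot.sleep(.3)
from vis import *
for n in("top","side"):
    f=avg(robot,n,5); np.savez(n+"7.npz",**f)
    print(n,"white",blob(f,onplank(-.1),.107),"tape",blob(f,[.628,.061],.114),"jar",blob(f,onplank(0),.085)["mean"])
    im=f["image"][130:275,260:480] if n=="side" else f["image"][120:275,150:490]
    k=3.4 if n=="side" else 2.3
    cv2.imwrite(f"pics/{n}7.png",(cv2.resize(im,None,fx=k,fy=k,interpolation=2)[:,:,::-1]).clip(0,255).astype(np.uint8))
say("")
```

```text
at grasp hit=False t67.5 tcp [ 0.4388 -0.1659  0.0155] rot [ 3.141e+00 -1.000e-03 -2.300e-02] F [ 0.1  0.4 -0.2] op 1.001
gripped t67.9 tcp [ 0.4387 -0.1658  0.0157] rot [-3.141e+00 -1.000e-03 -2.300e-02] F [-1.4  0.7  6. ] op 0.676
lifted t69.3 tcp [ 0.4378 -0.1655  0.1993] rot [-3.141e+00  2.000e-03 -2.300e-02] F [ 0.3 -0.5 -0.9] op 0.673
down hit=True t72.3 tcp [0.6301 0.0607 0.1058] rot [ 3.142e+00  1.000e-03 -2.300e-02] F [-1.4 -0.4  5. ] op 0.673
opened t72.8 tcp [0.6294 0.0609 0.1049] rot [ 3.141e+00  2.000e-03 -2.300e-02] F [-0.1 -0.3 -0.8] op 0.850
clear t73.6 tcp [0.6296 0.0609 0.1992] rot [-3.142e+00  3.000e-03 -2.300e-02] F [ 0.4 -0.7 -0.5] op 0.851
top white {'n': 452, 'mean': array([ 0.6234, -0.1507]), 'rect': array([ 0.6234, -0.1508]), 'size': array([48., 62.]), 'yaw': np.float64(0.001)} tape {'n': 227, 'mean': array([0.6274, 0.0615]), 'rect': array([0.6274, 0.0618]), 'size': array([53., 55.]), 'yaw': np.float64(0.002)} jar [ 0.6257 -0.0503]Traceback (most recent call last):
  File "<stdin>", line 8, in <module>
  File "vis.py", line 19, in blob
    k=1+np.argmax(s[1:,4]); v,u=np.nonzero(l==k)
        ~~~~~~~~~^^^^^^^^^
    return _wrapfunc(a, 'argmax', axis=axis, out=out, **kwds)
    return bound(*args, **kwds)
ValueError: attempt to get argmax of an empty sequence
```

View pics/top7.png

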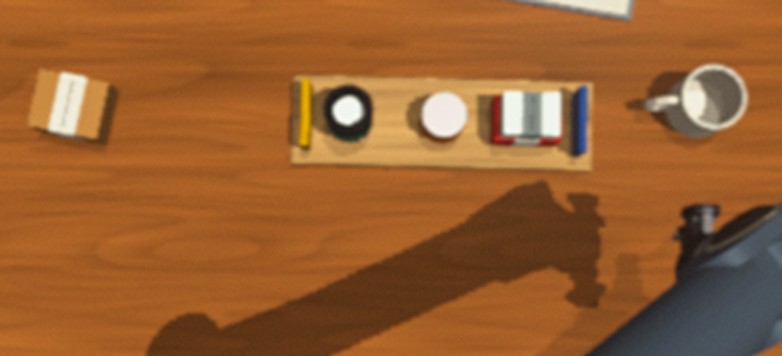

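The top view shows the tape flat on the tin, at crop pixel (348,112), with mug and brown carton in place. The arm is in the side camera's way, so I'll move it to the left and check again.

Run:
```python
from act import *
goto([.43,.30],HI+.03,YAW); robot.sleep(.3)
from vis import *
for n in("top","side"):
    f=avg(robot,n,5)
    print(n,"white",blob(f,onplank(-.1),.107)["mean"],"tape",blob(f,[.628,.061],.114),"jar",blob(f,onplank(0),.085)["mean"])
    f0=np.load(n+"0.npz"); 
    for nm,c,h in(("brown",(.645,.39),.06),("mug",(.645,-.37),.088)):
        try: print(nm,blob(dict(f0),c,h,r=.1)["mean"],blob(f,c,h,r=.1)["mean"])
        except Exception as e: print(nm,"none")
    cv2.imwrite(f"pics/{n}8.png",(cv2.resize(f["image"][130:275,260:480],None,fx=3.4,fy=3.4,interpolation=2)[:,:,::-1]).clip(0,255).astype(np.uint8))
say("")
```

```text
top white [ 0.6234 -0.1507] tape {'n': 230, 'mean': array([0.6275, 0.0613]), 'rect': array([0.6274, 0.0618]), 'size': array([53., 55.]), 'yaw': np.float64(0.002)} jar [ 0.6257 -0.0503]
brown [0.6409 0.3969] [0.6409 0.3968]
mug [ 0.6347 -0.3373] [ 0.6368 -0.3486]
side white [ 0.6225 -0.1535] tape {'n': 205, 'mean': array([0.6267, 0.0584]), 'rect': array([0.627 , 0.0595]), 'size': array([58., 56.]), 'yaw': np.float64(-0.704)} jar [ 0.6244 -0.0529]
brown [0.6403 0.394 ] [0.6402 0.3936]
mug [ 0.6456 -0.3708] [ 0.6449 -0.3707]
 t78.8 tcp [0.43 0.3  0.23] rot [ 3.142 -0.    -0.023] F [0.1 0.3 0.2] op 0.855
```

View pics/side8.png

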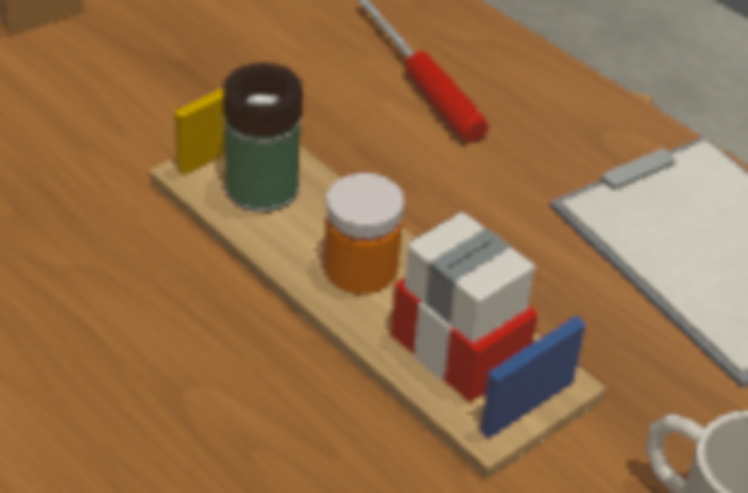

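```bash
python3 -c "
from plant import robot
print(robot.close_job())"
```

```text
the job is handed in; nothing more can be done
None
```

I placed all five pieces in the order asked (red, tin, jar, white, tape) and handed the job in at about 79 s of the 141 s allowed. The arm was clear of everything.

| Check (last pictures) | Measured | Target |
|---|---|---|
| Red carton, gap to blue stop | 18.7–19.6 mm | 20 mm |
| Red carton, off the centre line | within about 1 mm | 0 |
| Tin, gap to yellow stop | 18.5–19.4 mm | 20 mm |
| Jar, distance from mid-plank | within about 0.5 mm (top view) | 0 |
| White carton, off-centre on red | about 0.5 mm | 0 |
| Tape, off-centre on tin | about 0.6 mm (top view), 1.4 mm (side view) | 0 |

All pieces look upright in the final side view.

- **Red moved twice:** it first landed about 2.4 mm off the centre line, mostly from a camera-to-robot offset. I regrasped it twice; the first regrasp left it still off the line, the second corrected it, and I used the corrected offset for the other pieces.
- **Measurements that disagreed:**
    - The rectangle fit in the top view gave cartons at the plank end a yaw of about 0, against -0.023 rad for the plank and the gripper. Pixel size limits that fit, and the final side-view fits (-0.019 for red, -0.023 for white) agree with the plank.
    - The plank outline from the side view failed and was not used.
- **Bystanders:** the brown carton reads unchanged in both views. The mug reads unchanged in the side view; its top-view rim figure differed by 11 mm between pictures. I put that down to patchy depth on the thin rim and did not check it further.

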